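# Wedge a steel tube tight in a welding jig

### The arm

A 6-joint arm with a two-finger parallel gripper is mounted at the origin on the work surface. World frame = base frame: x ahead of the robot, y to its left, z up, the work surface at z = 0. Lengths are in m, angles in rad, forces in N, time in s.
With the tool pointing down it reaches from about 0.35 to 1 m from the base axis. Payload 7.1 kg.
Tool frame: the origin (TCP) lies where the fingers leave the gripper's body, on its centre line; the fingertips stand 73 mm ahead of it and the grasp point (between the pads) lies 54 mm ahead of it; z points along the fingers, y is the direction in which the jaws open and shut (so a half turn about z gives the same grasp; the last joint's range is limited). The gripper opens to 85 mm and grips with 20 to 120 N. Pads are 22 mm wide; open, the fingers measure 114 mm over their backs; the gripper's body (76 mm by 85 mm) begins 54 mm behind the grasp point. The pads swing forward as they close: fully open they stand 13 mm farther back than shut.
Start: joints at [-1.332, 0.423, 1.63, -0, 1.089, -0.019], TCP at [0.159, -0.604, 0.304] pointing down, gripper open.
Joint ranges: [-3, 3], [-0.9, 2.11], [0.09, 2.58], [-1.31, 4.45], [0.11, 2.69], [-2.54, 2.54]. Speed limits (rad/s): [2.39, 2.39, 3.01, 3.14, 3.14, 3.14].

### API

Orientations are given as a rotation vector (axis times angle).
In Python, from workcell import * gives the robot as it stands.
- The arm moves only by the tool send_rows, never from a script. Its argument "deltas" is a list that holds one entry, the list of rows, each a list of 5 numbers: the opening in per cent of the stroke, from 0 (shut) to 100 (fully open), then the shift along the tool's x, y, z in m, then the turn about the tool's z in degrees. A call has 1 to 12 rows; each row is the pose to reach, as a shift and turn from the pose commanded when the call began, along the tool's axes at that moment; what a row does not reach only later rows make up. A row lasts 1/12 s, in which the tool goes at most 41.7 mm and 7.16 degrees, less where a joint would pass 70% of its speed; a pose out of reach is approached as far as the arm can. A call with a gripper value outside its range is refused whole. The fingers move at their own pace and stop on an object; "force" is the grip in N (left out, the last holds). Time passes only in rows, so rows that repeat a pose let the fingers close. It gives the time, the measured TCP pose, the force and the opening at its end, in the units of the state.
- get_state(): the state, without advancing time (a new reading comes with each control period).
- capture(name): name is "scene" or "top" or "wrist"; returns a dict with "img" (480x640x3 uint8, red, green, blue), "K" (3x3 intrinsics, pixels), "T" (4x4, takes a point from camera to world coordinates); the wrist camera has in their place "T_tool_cam" (4x4, takes a point from camera to tool coordinates, whose origin is the TCP and whose axes are the flange's). Camera axes: x right, y down, z forward; pixel columns grow to the right and rows downward; lengths in m; the calibration is good to about 2 mm. A picture is of the moment at which its call begins: read the wrist's pose just before it. There is no depth.
- job_done(): hands the job in, once; it reports no verdict.
The state is a dict: "time_s": time; "joints": joint angles; "qvel": joint speeds; "tau": joint torques, N m; "tcp_pos": TCP position; "tcp_rot": TCP orientation; "wrist_force": force on the tool from outside, world axes, zero at the start; "wrist_torque": the same for the moment, N m; "gripper_width": opening from 0.0 (shut) to 1.0 (fully open).
Only numpy, scipy, OpenCV 4.12 (cv2) and the standard library are available. Lean on these libraries where they do the work, as an engineer would, in place of code of your own. Each camera call takes 0.05 s, during which the arm holds its last target.

### The job

Take the yellow-headed steel wedge out of its black rack and set it point down in the slot between the loose rectangular tube and the red leaning anvil, its sloping face to the anvil. Then tap or press it down by feel, firmly but not brutally, until it stops going in and jams the tube tight against the blue fence; let go of it and leave the other things alone.

Things in the scene. Friction and masses are not known exactly. Their poses are not given: they have to be found in the camera images.
- wedge_mid (a point): Half-way up the steel wedge: 90 mm tall, 30 mm wide (y), 0.26 kg, z from tip to yellow head. Its +x face is plain and vertical, 8 mm to +x of this point; its sloping face looks to -x and leans out 0.14 mm per mm going up. The head is the top 20 mm, 24 mm thick (x from -16 to +8 mm), with a flat top 45 mm above this point. Grip the head across its 30 mm width (along y).
- wedge_tip (a point): Middle of the wedge's tip, 8 mm (x) by 30 mm (y), same axes as wedge_mid; the plain face is 4 mm to +x. Thickness in x is 8 mm here and 18 mm just under the head.
- rack: Fixed black rack, 90 x 80 mm, 45 mm tall; origin under its middle, on the table. The wedge stands in its pocket with about 1 mm play, tip 10 mm above the table, head and upper half sticking out. Lift straight up at least 40 mm to clear it.
- jig: Fixed grey jig plate on the table, 10 mm thick, 165 mm (x) by 190 mm (y); origin on the table. The blue fence stands along its +x side, 170 mm long, 70 mm tall (above the table), its flat inner face looking to -x. The fence is bolted on by hand: its inner face lies 38 to 42 mm to +x of this origin.
- tube_mid (a point): Centre of the loose tube, 40 x 140 x 60 mm (x, y, z), 0.6 to 1 kg, lying along y on the jig plate, 0 to 3 mm short of the fence; top 70 mm above table. Its -x face, 20 mm from this point, is the other side of the slot. The wedge first shoves the tube to the fence under a light push (under 10 N), then stops hard; how deep that is must be felt. A firm push there is about 20 N; 40 N is brutal.
- anvil: Fixed red anvil on the jig plate, 50 mm long (y), same axes as the jig, top 70 mm above the table. Origin at the foot of its sloping face, mid-length, 10 mm above the table. The face looks to +x and leans away to -x by 0.14 mm per mm of height, matching the wedge: the slot is some 11 to 16 mm wide at the tube's top, narrower below. Locked, the wedge's tip is 2 to 22 mm above the plate.
- pliers: Bystander: pliers with red handles, 190 mm, on the table.
- hammer: Bystander: hammer on the table.
- paste_tin: Bystander: small green tin, 54 mm across, 60 mm tall.
Mind the look-alikes: they are no part of the job. Of the things shaped like the part that bears wedge_mid, the aluminium one is meant. Leave any pink look-alike of the part that bears tube_mid alone.

How it is judged:
By the outcome, as a careful person would: the job done as asked, in the order asked, and still so for the second after the job is handed in, with the robot touching nothing.
It also fails if it takes over 45 s, if anything falls off the work surface, if the arm or the gripper's body presses on something with over 40 N, if the wrist force passes 120 N, or if a joint passes its speed limit or range.

## Working session

There is one attempt and no reset: what is moved stays moved. The work goes in short steps, Python scripts to look and compute and a tool call to move; the robot and the scene stay as the last step left them, time stands still between calls to the robot, and variables do not carry over. Pictures are saved under pics/ and viewed, and the job is handed in when it is done.

Besides the shell and the picture viewer there is one more tool, called after "Emit:" as name(argument=value, ...), one argument or row to a line, values as JSON. send_rows: Moves the arm, as the interface text tells. Its arguments: {"type":"object","properties":{"deltas":{"type":"array","items":{"type":"array","items":{"type":"array","items":{"type":"number"}}}},"force":{"type":"number"}},"required":["deltas"]}

```bash
ls; mkdir -p pics; python3 - <<'E'
from workcell import *
import cv2,numpy as np
s=get_state();print(s)
for n in("scene","top"):
    c=capture(n);cv2.imwrite(f"pics/{n}0.png",c["img"][:,:,::-1]);print(n,c["K"],c["T"])
    np.savez(f"{n}0.npz",**c)
E
```

```text
pics
{'time_s': 0.0, 'joints': array([-1.33198269e+00,  4.23796313e-01,  1.63069926e+00, -1.43949843e-05,
        1.08859214e+00, -1.90074761e-02]), 'qvel': array([ 2.56623009e-04,  2.41586415e-04, -5.26632008e-04,  5.22398965e-04,
        1.63880896e-05,  3.70542369e-04]), 'tau': array([-4.46036996e-03, -5.57395184e+01, -2.81742096e+01, -3.90803643e-04,
        7.35305337e-03,  1.27354260e-07]), 'tcp_pos': array([ 0.15927299, -0.60391276,  0.30316977]), 'tcp_rot': array([-3.11405171e+00, -4.03683273e-01,  2.77354667e-04]), 'wrist_force': array([ 0.16208991, -0.55204178,  0.28467162]), 'wrist_torque': array([-0.02414404, -0.00873088, -0.052001  ]), 'gripper_width': 0.9976325758039208}
scene [[621.91261      0.         321.72323996]
 [  0.         621.91261    243.85997785]
 [  0.           0.           1.        ]] [[-0.53307851  0.60523535 -0.59120002  1.57263735]
 [ 0.8459005   0.39507566 -0.35828419  0.52809111]
 [ 0.01672248 -0.69109    -0.72257523  1.19841095]
 [ 0.          0.          0.          1.        ]]
top [[616.46736243   0.         324.05873299]
 [  0.         616.46736243 237.01194284]
 [  0.           0.           1.        ]] [[-1.03712383e-02 -9.91755354e-01  1.27725315e-01  4.61261726e-01]
 [-9.99943631e-01  1.05767603e-02  9.30942682e-04 -6.88918226e-03]
 [-2.27418743e-03 -1.27708460e-01 -9.91809144e-01  1.67030999e+00]
 [ 0.00000000e+00  0.00000000e+00  0.00000000e+00  1.00000000e+00]]
```

View pics/scene0.png

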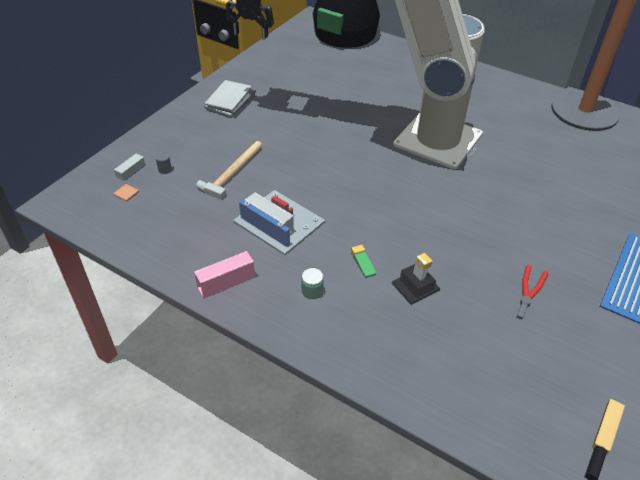

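View pics/top0.png

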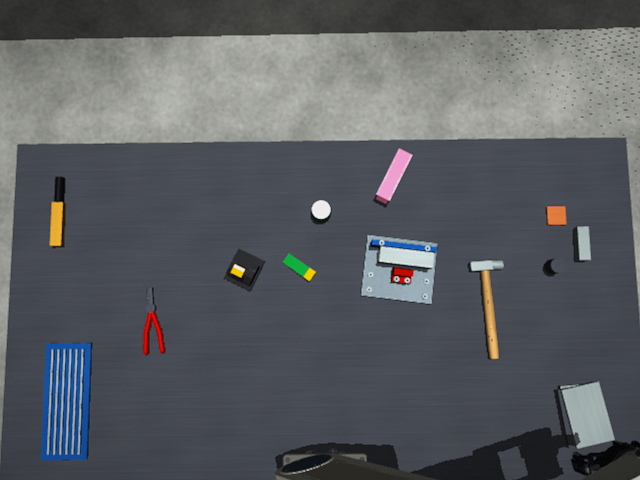

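```bash
cat > h.py <<'E'
import numpy as np,cv2
from scipy.spatial.transform import Rotation as R
def load(n):
    return dict(np.load(n))
def ray(c,px,z,T=None):
    T=c["T"] if T is None else T
    d=T[:3,:3]@np.linalg.inv(c["K"])@np.array([px[0],px[1],1.]);o=T[:3,3]
    return o+d*(z-o[2])/d[2]
def tT(s):
    T=np.eye(4);T[:3,:3]=R.from_rotvec(s["tcp_rot"]).as_matrix();T[:3,3]=s["tcp_pos"];return T
def proj(c,p,T):
    q=np.linalg.inv(T)@np.r_[p,1];u=c["K"]@q[:3];return u[:2]/u[2]
E
python3 - <<'E'
from h import *
c=load("top0.npz")
for n,p,z in[("wedge head",(237,271),.1),("rack",(244,270),.045),("jig",(400,270),.01),("tube",(407,258),.07),("anvil",(402,276),.07),("green",(299,267),.02)]:print(n,ray(c,p,z).round(3))
i=c["img"][200:340,200:460,::-1];cv2.imwrite("pics/topc.png",cv2.resize(i,None,fx=3,fy=3,interpolation=cv2.INTER_CUBIC))
c=load("scene0.npz");i=c["img"][170:310,220:460,::-1];cv2.imwrite("pics/scenec.png",cv2.resize(i,None,fx=3,fy=3,interpolation=cv2.INTER_CUBIC))
E
```

```text
wedge head [0.578 0.218 0.1  ]
rack [0.585 0.207 0.045]
jig [ 0.583 -0.209  0.01 ]
tube [ 0.61  -0.221  0.07 ]
anvil [ 0.563 -0.207  0.07 ]
green [0.593 0.063 0.02 ]
```

View pics/topc.png

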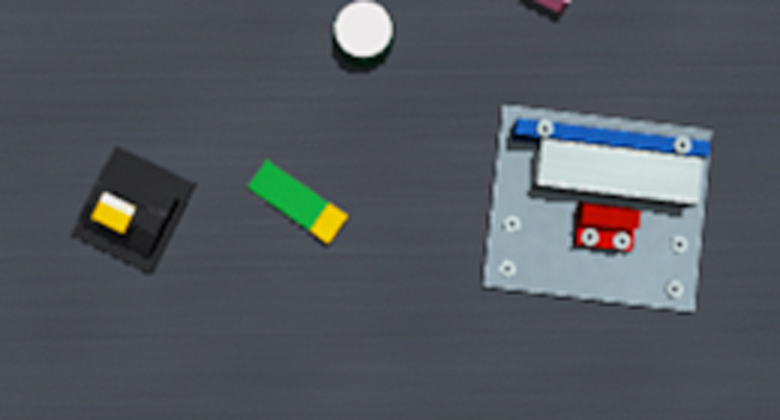

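View pics/scenec.png

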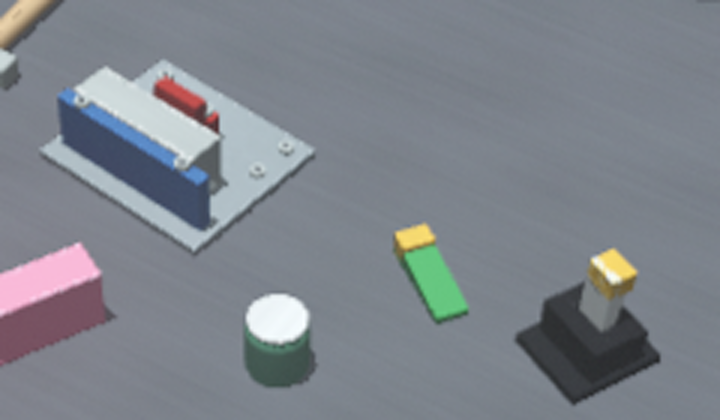

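```bash
cat >> h.py <<'E'
def deltas(s,pos,yaw=None):
    """shift in tool axes to TCP pos; tool y axis direction yaw(deg of tool y in world, mod 180)"""
    T=tT(s);d=T[:3,:3].T@(np.array(pos)-T[:3,3])
    out=list(d.round(4))
    if yaw is not None:
        v=np.array([np.cos(np.radians(yaw)),np.sin(np.radians(yaw)),0]);b=T[:3,:3].T@v
        a=np.degrees(np.arctan2(-b[0],b[1]));a=(a+90)%180-90;out.append(round(a,2))
    return out
E
python3 - <<'E'
from workcell import *
from h import *
s=get_state();c=capture("wrist");print(c["T_tool_cam"].round(4),c["K"]);print(tT(s).round(3))
v=proj(c,[0,0,.054],c["T_tool_cam"]);print(v)
# desired TCP above jig so that camera looks at (.58,-.21) 
print(deltas(s,[.55,-.21,.36],83), deltas(s,[.58,.2,.36],66))
E
```

```text
[[-0.000e+00 -9.614e-01 -2.753e-01  7.050e-02]
 [ 1.000e+00  2.000e-04 -9.000e-04  1.000e-03]
 [ 9.000e-04 -2.753e-01  9.614e-01 -7.010e-02]
 [ 0.000e+00  0.000e+00  0.000e+00  1.000e+00]] [[354.99548326   0.         322.29528445]
 [  0.         354.99548326 238.7186345 ]
 [  0.           0.           1.        ]]
[[ 0.967  0.255 -0.     0.159]
 [ 0.255 -0.967  0.001 -0.604]
 [ 0.    -0.001 -1.     0.303]
 [ 0.     0.     0.     1.   ]]
[320.06590347 324.65663805]
[np.float64(0.4783), np.float64(-0.2814), np.float64(-0.0564), np.float64(21.77)] [np.float64(0.6118), np.float64(-0.6702), np.float64(-0.0558), np.float64(38.77)]
```

Emit:
send_rows(
  deltas=[
    [[100, 0.52, -0.27, -0.05, 21.8], [100, 0.52, -0.27, -0.05, 21.8], [100, 0.52, -0.27, -0.05, 21.8], [100, 0.52, -0.27, -0.05, 21.8], [100, 0.52, -0.27, -0.05, 21.8], [100, 0.52, -0.27, -0.05, 21.8], [100, 0.52, -0.27, -0.05, 21.8], [100, 0.52, -0.27, -0.05, 21.8], [100, 0.52, -0.27, -0.05, 21.8], [100, 0.52, -0.27, -0.05, 21.8], [100, 0.52, -0.27, -0.05, 21.8], [100, 0.52, -0.27, -0.05, 21.8]],
  ],
)

```text
time_s: 1.15
tcp_pos: [0.527, -0.2701, 0.3462]
tcp_rot: [-3.136, 0.192, 0.0]
wrist_force: [0.8, -1.4, 0.1]
gripper_width: 1.004
```

```bash
python3 - <<'E'
from workcell import *
from h import *
s=get_state();print(s["tcp_pos"],s["time_s"]);print(deltas(s,[.6,-.21,.36],83))
E
```

```text
[ 0.52698119 -0.2701457   0.34623024] 1.15
[np.float64(0.0651), np.float64(-0.0686), np.float64(-0.0138), np.float64(-0.02)]
```

Emit:
send_rows(
  deltas=[
    [[100, 0.06, -0.06, -0.01, 0], [100, 0.06, -0.06, -0.01, 0], [100, 0.06, -0.06, -0.01, 0], [100, 0.06, -0.06, -0.01, 0], [100, 0.06, -0.06, -0.01, 0]],
  ],
)

```text
time_s: 1.57
tcp_pos: [0.5923, -0.2195, 0.3555]
tcp_rot: [-3.136, 0.191, 0.002]
wrist_force: [-1.1, -0.5, -0.7]
gripper_width: 0.996
```

```bash
cat >> h.py <<'E'
def shot(name):
    from workcell import get_state,capture
    s=get_state();c=capture("wrist");c["T"]=tT(s)@c["T_tool_cam"];c["Tt"]=tT(s)
    cv2.imwrite(f"pics/{name}.png",c["img"][:,:,::-1]);np.savez(f"{name}.npz",**c)
    return s,c
E
python3 - <<'E'
from h import *
s,c=shot("jig1");print(s["tcp_pos"],s["time_s"],s["qvel"].round(3));print(deltas(s,[.62,.2,.36],66))
E
```

```text
[ 0.59232012 -0.21949737  0.355484  ] 1.5667 [-0.031 -0.009  0.016 -0.001  0.001  0.001]
[np.float64(-0.0234), np.float64(-0.4198), np.float64(-0.0045), np.float64(17.03)]
```

View pics/jig1.png

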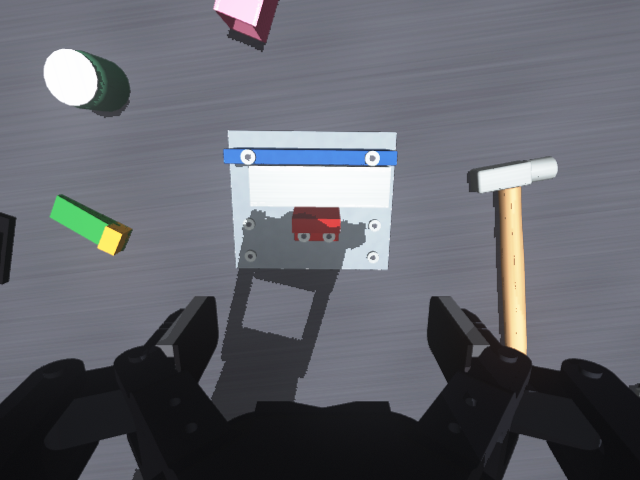

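```bash
python3 - <<'E'
from workcell import *
from h import *
s=get_state();print(deltas(s,[.57,-.212,.21],83))
E
```

```text
[np.float64(-0.0224), np.float64(-0.0054), np.float64(0.1455), np.float64(-0.04)]
```

Emit:
send_rows(
  deltas=[
    [[100, -0.02, 0, 0.14, 0], [100, -0.02, 0, 0.14, 0], [100, -0.02, 0, 0.14, 0], [100, -0.02, 0, 0.14, 0], [100, -0.02, 0, 0.14, 0], [100, -0.02, 0, 0.14, 0], [100, -0.02, 0, 0.14, 0]],
  ],
)

```text
time_s: 2.2
tcp_pos: [0.5735, -0.2185, 0.2179]
tcp_rot: [3.135, -0.195, 0.004]
wrist_force: [0.3, -0.3, 0.4]
gripper_width: 0.999
```

```bash
python3 - <<'E'
from h import *
s,c=shot("jig2");print(s["tcp_pos"],s["time_s"],s["qvel"].round(3));print(deltas(s,[.59,.2,.36],66))
E
```

```text
[ 0.57350346 -0.21851326  0.21785803] 2.2 [ 0.009 -0.015 -0.014  0.001 -0.003  0.   ]
[np.float64(-0.035), np.float64(-0.4172), np.float64(-0.1425), np.float64(16.89)]
```

View pics/jig2.png

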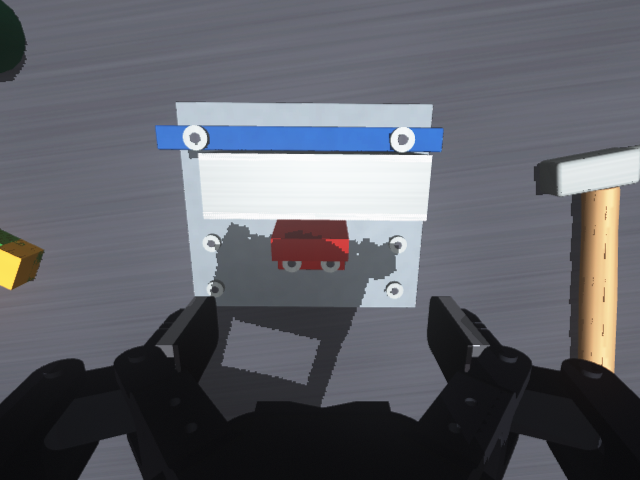

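Emit:
send_rows(
  deltas=[
    [[100, -0.035, -0.417, -0.1, 17], [100, -0.035, -0.417, -0.1, 17], [100, -0.035, -0.417, -0.1, 17], [100, -0.035, -0.417, -0.1, 17], [100, -0.035, -0.417, -0.1, 17], [100, -0.035, -0.417, -0.1, 17], [100, -0.035, -0.417, -0.1, 17], [100, -0.035, -0.417, -0.1, 17], [100, -0.035, -0.417, -0.1, 17], [100, -0.035, -0.417, -0.1, 17], [100, -0.035, -0.417, -0.1, 17], [100, -0.035, -0.417, -0.1, 17]],
  ],
)

```text
time_s: 3.25
tcp_pos: [0.5902, 0.2047, 0.3196]
tcp_rot: [-3.07, 0.647, -0.008]
wrist_force: [-0.6, -0.0, -0.2]
gripper_width: 1.0
```

```bash
python3 - <<'E'
from h import *
s,c=shot("rack1");print(s["tcp_pos"],s["time_s"],s["qvel"].round(3))
i=cv2.imread("pics/jig2.png")[90:320,140:460];cv2.imwrite("pics/jig2c.png",cv2.resize(i,None,fx=2.4,fy=2.4,interpolation=cv2.INTER_CUBIC))
E
```

```text
[0.59022118 0.20474493 0.31960644] 3.25 [-0.061  0.005  0.056 -0.026 -0.012 -0.047]
```

View pics/rack1.png

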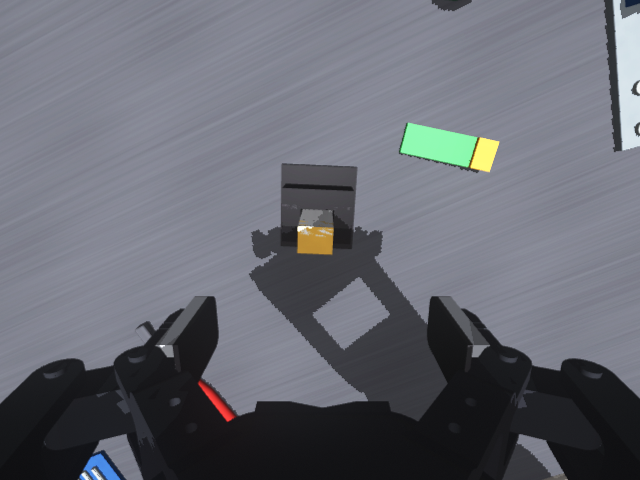

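View pics/jig2c.png

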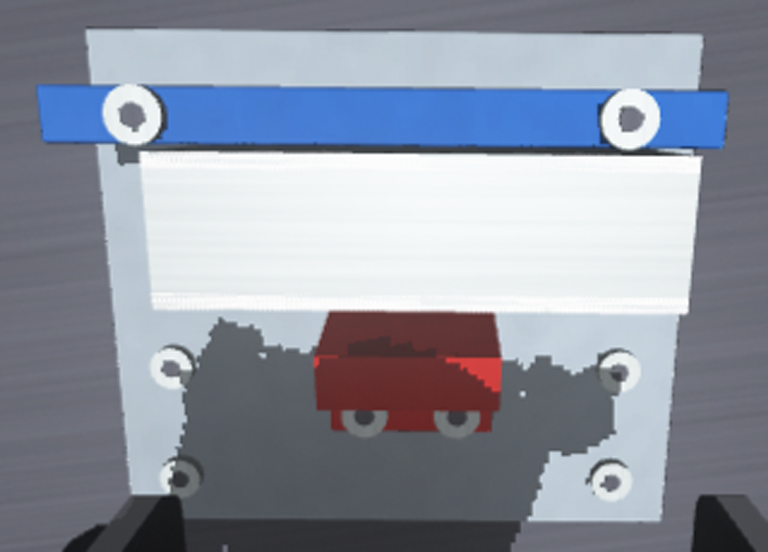

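```bash
python3 - <<'E'
from h import *
i=cv2.imread("pics/rack1.png")[150:270,260:380];cv2.imwrite("pics/rack1c.png",cv2.resize(i,None,fx=5,fy=5,interpolation=cv2.INTER_CUBIC))
c=load("jig2.npz")
f=lambda x,y:(140+x/2.4-.3,90+y/2.4-.3)
P=lambda n,x,y,z:(print(n,ray(c,f(x,y),z).round(4)),ray(c,f(x,y),z))[1]
P("tube -x L",154,308,.07);P("tube -x R",688,313,.07);P("tube+x L",141,153,.07);P("tube+x R",701,156,.07)
P("anvil top L",316,358,.07);P("anvil top R",500,358,.07)
P("anvil foot L",330,312,.01);P("anvil foot R",497,312,.01)
P("fence in L",42,143,.07);P("fence in R",724,148,.07)
P("plate TL",86,29,.01);P("plate TR",703,35,.01);P("plate BL",135,519,.01);P("plate BR",661,521,.01)
E
```

```text
tube -x L [ 0.6047 -0.148   0.07  ]
tube -x R [ 0.586  -0.2867  0.07  ]
tube+x L [ 0.6438 -0.1532  0.07  ]
tube+x R [ 0.6258 -0.2917  0.07  ]
anvil top L [ 0.586  -0.1879  0.07  ]
anvil top R [ 0.5799 -0.2365  0.07  ]
anvil foot L [ 0.5854 -0.1841  0.01  ]
anvil foot R [ 0.5785 -0.2395  0.01  ]
fence in L [ 0.6492 -0.1293  0.07  ]
fence in R [ 0.6271 -0.2974  0.07  ]
plate TL [ 0.6822 -0.1241  0.01  ]
plate TR [ 0.6571 -0.3113  0.01  ]
plate BL [ 0.5189 -0.1027  0.01  ]
plate BR [ 0.4948 -0.2899  0.01  ]
```

View pics/rack1c.png

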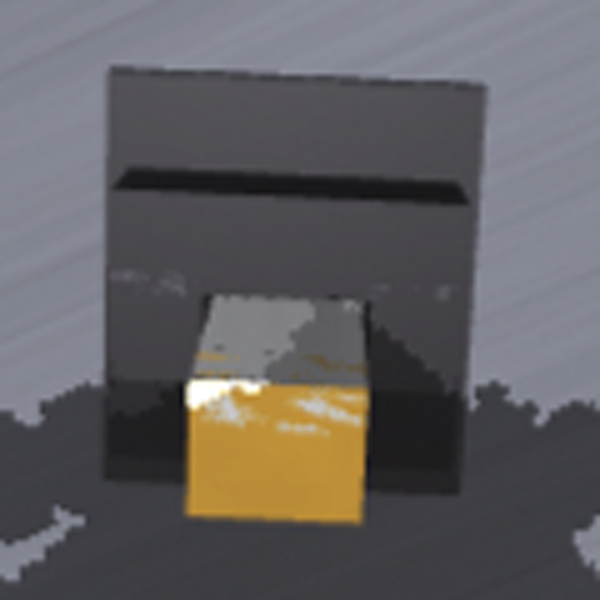

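```bash
python3 - <<'E'
from h import *
c=load("rack1.npz")
f=lambda x,y:(260+x/5-.4,150+y/5-.4)
Tt=c["Tt"]
def P(n,x,y,z):
    w=ray(c,f(x,y),z);t=Tt[:3,:3].T@(w-Tt[:3,3]);print(n,w.round(4),"tool",t.round(4));return w
a=P("headtop L far",187,383,.1);b=P("headtop R far",367,385,.1);d=P("L near",186,515,.1);e=P("R near",362,522,.1)
P("rack entry L",207,297,.045);P("rack entry R",367,300,.045)
A=P("rack TL",109,68,.045);B=P("rack TR",487,86,.045);C=P("BL",105,478,.045);D=P("BR",460,493,.045)
P("rackfoot TL",109,68,0.01);P("rackfoot TR",487,86,.01)
m=(a+b+d+e)/4;print(m, np.degrees(np.arctan2(*(a-b)[[1,0]])),np.degrees(np.arctan2(*(d-e)[[1,0]])),np.degrees(np.arctan2(*(A-B)[[1,0]])),np.linalg.norm(a-b),np.linalg.norm(a-d))
E
```

```text
headtop L far [0.5989 0.2251 0.1   ] tool [-0.0013 -0.0211  0.2197]
headtop R far [0.5864 0.1976 0.1   ] tool [-0.0016  0.0092  0.2196]
L near [0.5778 0.2351 0.1   ] tool [-0.0246 -0.0217  0.2196]
R near [0.5645 0.2079 0.1   ] tool [-0.0258  0.0085  0.2195]
rack entry L [0.6026 0.2235 0.045 ] tool [ 0.0025 -0.0209  0.2747]
rack entry R [0.5893 0.1949 0.045 ] tool [0.002  0.0107 0.2746]
rack TL [0.6504 0.2221 0.045 ] tool [ 0.0468 -0.0389  0.275 ]
rack TR [0.6182 0.1575 0.045 ] tool [0.0435 0.0333 0.2746]
BL [0.577  0.2581 0.045 ] tool [-0.0348 -0.0422  0.2747]
BR [0.5451 0.1934 0.045 ] tool [-0.0379  0.0299  0.2743]
rackfoot TL [0.65   0.2268 0.01  ] tool [ 0.0444 -0.0428  0.31  ]
rackfoot TR [0.6145 0.1556 0.01  ] tool [0.0407 0.0366 0.3096]
[0.58191237 0.2164399  0.1       ] 65.62326775322192 63.908819626481204 63.54857130886818 0.03027424088807927 0.023334250484803608
```

```bash
python3 - <<'E'
from h import *
from workcell import *
s=get_state();print(s["tcp_pos"],deltas(s,[.5819,.2164,.148],64.5))
E
```

```text
[0.58973557 0.20252413 0.31840452] [np.float64(-0.0133), np.float64(-0.0091), np.float64(0.1704), np.float64(1.65)]
```

Emit:
send_rows(
  deltas=[
    [[100, -0.013, -0.009, 0.1, 1.7], [100, -0.013, -0.009, 0.1, 1.7], [100, -0.013, -0.009, 0.1, 1.7], [100, -0.013, -0.009, 0.12, 1.7], [100, -0.013, -0.009, 0.145, 1.7], [100, -0.013, -0.009, 0.17, 1.7], [100, -0.013, -0.009, 0.17, 1.7], [100, -0.013, -0.009, 0.17, 1.7]],
  ],
)

```text
time_s: 3.97
tcp_pos: [0.5806, 0.2126, 0.1455]
tcp_rot: [3.061, -0.701, -0.004]
wrist_force: [0.8, 0.9, 0.4]
gripper_width: 1.004
```

```bash
python3 - <<'E'
from h import *
s,c=shot("g1");print(s["tcp_pos"],s["time_s"],s["wrist_force"],deltas(s,[.5819,.2164,.148],64.5))
E
```

```text
[0.58057104 0.21263219 0.14554277] 3.9667 [0.81361837 0.87814755 0.42248464] [np.float64(-0.0004), np.float64(-0.004), np.float64(-0.0025), np.float64(-0.32)]
```

View pics/g1.png

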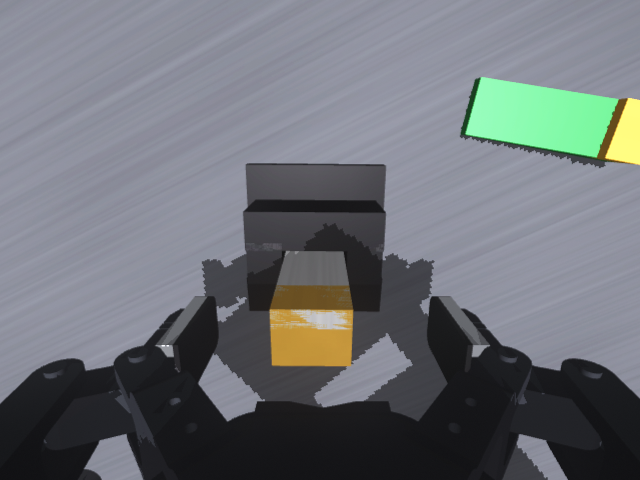

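```bash
python3 - <<'E'
from h import *
c=load("g1.npz");Tt=c["Tt"]
for p in[(271,310),(353,307),(271,365),(352,365)]:
    w=ray(c,p,.1);print((Tt[:3,:3].T@(w-Tt[:3,3])).round(4))
E
```

```text
[ 0.0111 -0.0182  0.0455]
[0.0123 0.0112 0.0455]
[-0.0118 -0.0191  0.0455]
[-0.0119  0.0114  0.0456]
```

Emit:
send_rows(
  deltas=[
    [[100, 0, -0.004, -0.003, 0], [60, 0, -0.004, -0.003, 0], [45, 0, -0.004, -0.003, 0], [20, 0, -0.004, -0.003, 0], [20, 0, -0.004, -0.003, 0], [20, 0, -0.004, -0.003, 0], [20, 0, -0.004, -0.003, 0], [20, 0, -0.004, -0.003, 0]],
  ],
  force=70,
)

```text
time_s: 4.68
tcp_pos: [0.5827, 0.2179, 0.1498]
tcp_rot: [3.063, -0.699, 0.0]
wrist_force: [-2.0, -0.5, 5.4]
gripper_width: 0.338
```

```bash
python3 - <<'E'
from h import *
s,c=shot("g2");print(s)
E
```

```text
{'time_s': 4.6833, 'joints': array([ 3.38804309e-01,  6.19716394e-01,  1.71903329e+00, -3.58485955e-04,
        8.02740940e-01,  2.35866889e+00]), 'qvel': array([-0.00053775,  0.0006318 ,  0.00052236,  0.00098331, -0.00067044,
       -0.00109089]), 'tau': array([ 4.99960855e-01, -5.70382297e+01, -2.07430118e+01,  1.97048527e-01,
       -5.57453390e-01, -1.94716325e-03]), 'tcp_pos': array([0.58274581, 0.21790986, 0.14979656]), 'tcp_rot': array([ 3.06265984e+00, -6.99064766e-01,  3.51788173e-04]), 'wrist_force': array([-2.03586781, -0.54624152,  5.40322147]), 'wrist_torque': array([-0.28535222,  0.28785888, -0.0208813 ]), 'gripper_width': 0.3380942477590774}
```

View pics/g2.png

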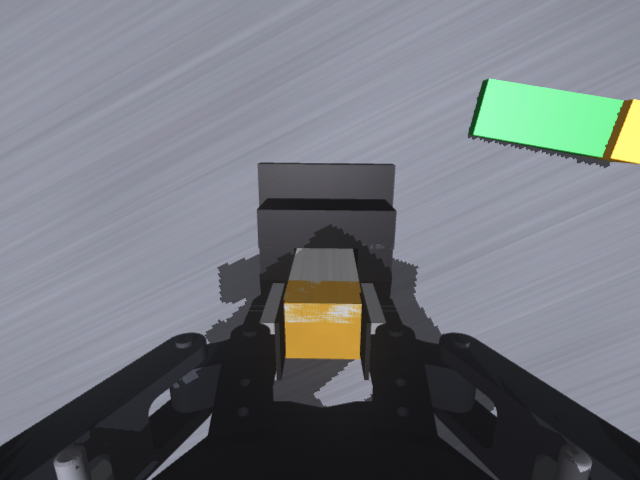

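Emit:
send_rows(
  deltas=[
    [[20, 0, 0, -0.005, 0], [20, 0, 0, -0.015, 0], [20, 0, 0, -0.03, 0], [20, 0, 0, -0.06, 0], [20, 0, 0, -0.09, 0], [20, 0, 0, -0.12, 0], [20, 0, 0, -0.13, 0], [20, 0, 0, -0.13, 0]],
  ],
)

```text
time_s: 5.4
tcp_pos: [0.584, 0.2185, 0.2826]
tcp_rot: [-3.06, 0.699, -0.008]
wrist_force: [0.4, 0.1, -2.3]
gripper_width: 0.339
```

```bash
python3 - <<'E'
from h import *
from workcell import *
s,c=shot("lift");print(s["tcp_pos"],s["wrist_force"],s["gripper_width"],s["time_s"])
# jig frame: yaw -7.6
a=np.radians(-7.6);ex=np.array([np.cos(a),np.sin(a),0]);ey=np.array([-ex[1],ex[0],0])
# slot at top: anvil mid top, tube face
an=np.array([.58295,-.2122,.07])
tube=np.array([(.6047+.586)/2,(-.148-.2867)/2,.07])
print("anvil jx",an@ex,"tube jx",tube@ex,"gap",(tube-an)@ex)
# tip centre 
mid=(an@ex+tube@ex)/2
tip=mid*ex+(an@ey)*ey
print("tip",tip)
# head centre is at wedge_mid x -4; tip centre at wedge_mid x +4 (plain face 4 to +x of tip, 8 of mid) => head = tip-8mm ex
tcp=tip-.008*ex
print("tcp xy",tcp, deltas(s,[tcp[0],tcp[1],.28],90-7.6))
E
```

```text
[0.58397621 0.21849224 0.28263804] [ 0.42700709  0.08202628 -2.30391288] 0.33920441695039893 5.4
anvil jx 0.6058939052021975 tube jx 0.618866098311141 gap 0.012972193108943372
tip [ 0.58937912 -0.21305783  0.        ]
tcp xy [ 0.5814494  -0.21199978  0.        ] [np.float64(0.1846), np.float64(0.3889), np.float64(0.0017), np.float64(-18.13)]
```

View pics/lift.png

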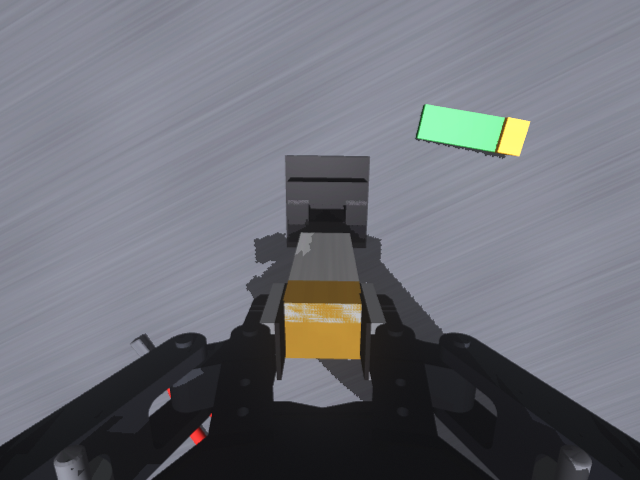

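```bash
python3 - <<'E'
from h import *
c=load("lift.npz");i=cv2.imread("pics/lift.png")[215:375,240:400];cv2.imwrite("pics/liftc.png",cv2.resize(i,None,fx=4,fy=4,interpolation=cv2.INTER_CUBIC))
def q(p,z):
    T=c["T_tool_cam"];d=T[:3,:3]@np.linalg.inv(c["K"])@np.array([*p,1.]);o=T[:3,3];return (o+d*(z-o[2])/d[2]).round(4)
for p,z in[((284.5,303),.0498),((361,303),.0498),((284,358),.0498),((361,358),.0498),((301,233),.1398),((350,233),.1398)]:print(p,q(p,z))
E
```

```text
(284.5, 303) [ 0.0117 -0.0138  0.0498]
(361, 303) [0.0118 0.0146 0.0498]
(284, 358) [-0.0117 -0.0147  0.0498]
(361, 358) [-0.0117  0.0153  0.0498]
(301, 233) [ 0.0144 -0.0129  0.1398]
(350, 233) [0.0144 0.0171 0.1398]
```

View pics/liftc.png

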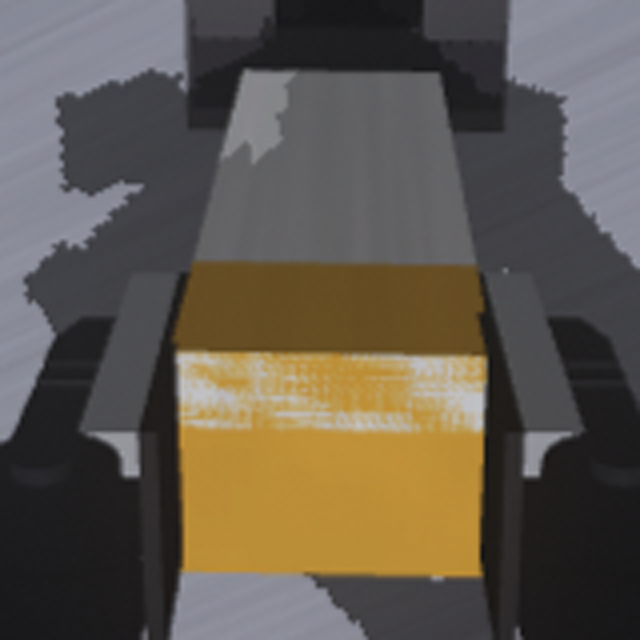

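Emit:
send_rows(
  deltas=[
    [[20, 0.185, 0.389, 0, -18.1], [20, 0.185, 0.389, 0, -18.1], [20, 0.185, 0.389, 0, -18.1], [20, 0.185, 0.389, 0, -18.1], [20, 0.185, 0.389, 0, -18.1], [20, 0.185, 0.389, 0, -18.1], [20, 0.185, 0.389, 0, -18.1], [20, 0.185, 0.389, 0, -18.1], [20, 0.185, 0.389, 0, -18.1], [20, 0.185, 0.389, 0, -18.1], [20, 0.185, 0.389, 0, -18.1], [20, 0.185, 0.389, 0, -18.1]],
  ],
)

```text
time_s: 6.45
tcp_pos: [0.5791, -0.2166, 0.2764]
tcp_rot: [-3.134, 0.216, 0.005]
wrist_force: [0.6, 0.2, -3.1]
gripper_width: 0.336
```

```bash
python3 - <<'E'
from h import *
s,c=shot("j3");print(s["tcp_pos"],s["wrist_force"],s["gripper_width"],s["time_s"],s["joints"].round(2))
print(deltas(s,[.58145,-.212,.25],82.4))
E
```

```text
[ 0.57912053 -0.21661105  0.27637792] [ 0.58052258  0.20644499 -3.07762647] 0.33623944908008024 6.45 [-0.38  0.45  1.66 -0.    1.03  1.33]
[np.float64(0.0018), np.float64(-0.0049), np.float64(0.0264), np.float64(-0.28)]
```

View pics/j3.png

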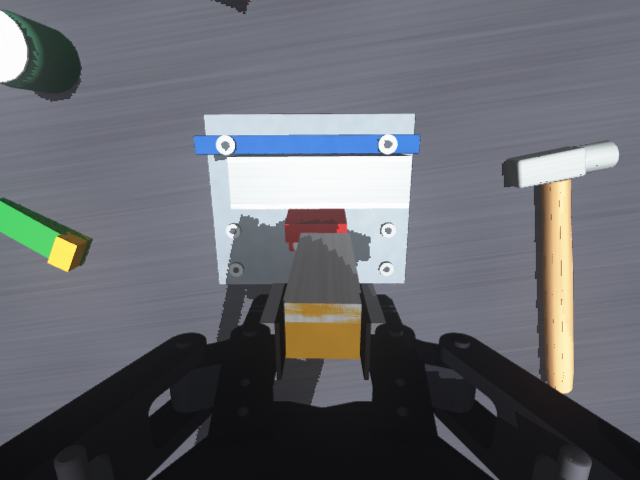

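Emit:
send_rows(
  deltas=[
    [[20, 0.001, -0.004, 0.02, 0], [20, 0.001, -0.004, 0.045, 0], [20, 0.001, -0.004, 0.055, 0], [20, 0.001, -0.004, 0.055, 0], [20, 0.001, -0.004, 0.055, 0], [20, 0.001, -0.004, 0.055, 0]],
  ],
)

```text
time_s: 7.0
tcp_pos: [0.5825, -0.2085, 0.2247]
tcp_rot: [3.135, -0.208, 0.001]
wrist_force: [0.6, 0.0, -2.1]
gripper_width: 0.337
```

```bash
python3 - <<'E'
from h import *
s,c=shot("j4");print(s["tcp_pos"],s["wrist_force"],s["gripper_width"],s["time_s"])
print(deltas(s,[.58145,-.212,.22],82.4))
i=cv2.imread("pics/j4.png")[130:300,180:460];cv2.imwrite("pics/j4c.png",cv2.resize(i,None,fx=2.8,fy=2.8,interpolation=cv2.INTER_CUBIC))
E
```

```text
[ 0.58252846 -0.20852675  0.22474917] [ 0.60742201  0.028548   -2.06106638] 0.3366712072823202 7.0
[np.float64(-0.0006), np.float64(0.0036), np.float64(0.0047), np.float64(0.01)]
```

View pics/j4c.png

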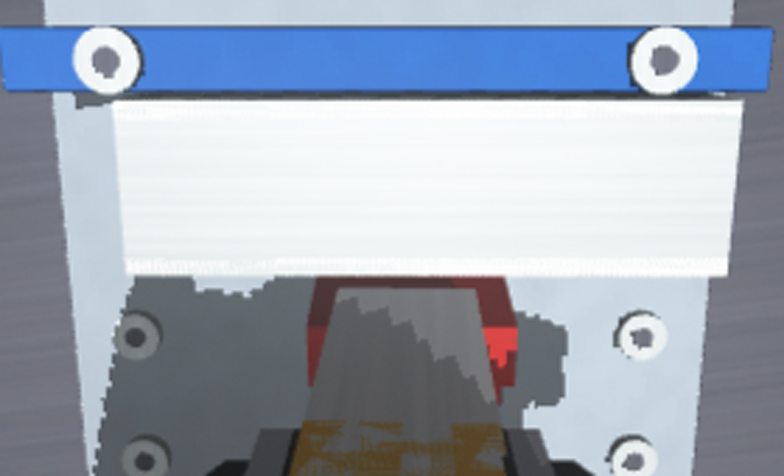

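```bash
python3 - <<'E'
from h import *
c=load("j4.npz");Tt=c["Tt"];f=lambda x,y:(180+x/2.8-.3,130+y/2.8-.3)
for n,x,y,z in[("tipL",338,289,.085),("tipR",478,289.5,.085),("tubeL",126,274,.07),("tubeC",410,275,.07),("tubeR",727,276,.07),("anvL",310,327,.07),("anvR",517,327,.07)]:
    w=ray(c,f(x,y),z);print(n,(Tt[:3,:3].T@(w-Tt[:3,3])).round(4),w.round(4))
E
```

```text
tipL [ 0.0143 -0.0129  0.1398] [ 0.5985 -0.1976  0.085 ]
tipR [0.0142 0.0177 0.1398] [ 0.5944 -0.228   0.085 ]
tubeL [ 0.0139 -0.0633  0.1548] [ 0.6048 -0.1477  0.07  ]
tubeC [0.0137 0.003  0.1548] [ 0.5958 -0.2133  0.07  ]
tubeR [0.0134 0.077  0.1548] [ 0.5858 -0.2866  0.07  ]
anvL [ 0.001  -0.0207  0.1547] [ 0.5863 -0.1882  0.07  ]
anvR [0.001  0.0284 0.1548] [ 0.5799 -0.2368  0.07  ]
```

Emit:
send_rows(
  deltas=[
    [[20, -0.003, 0.0015, 0, 0], [20, -0.003, 0.0015, 0, 0], [20, -0.003, 0.0015, 0.01, 0], [20, -0.003, 0.0015, 0.02, 0], [20, -0.003, 0.0015, 0.025, 0], [20, -0.003, 0.0015, 0.025, 0], [20, -0.003, 0.0015, 0.025, 0]],
  ],
)

```text
time_s: 7.63
tcp_pos: [0.5788, -0.21, 0.1984]
tcp_rot: [-3.134, 0.209, 0.001]
wrist_force: [1.3, -0.2, -2.5]
gripper_width: 0.336
```

```bash
python3 - <<'E'
from h import *
s,c=shot("j5");print(s["tcp_pos"],s["wrist_force"],s["wrist_torque"],s["gripper_width"],s["time_s"])
i=cv2.imread("pics/j5.png")[130:380,180:460];cv2.imwrite("pics/j5c.png",cv2.resize(i,None,fx=2.4,fy=2.4,interpolation=cv2.INTER_CUBIC))
E
```

```text
[ 0.57879365 -0.21000127  0.19842152] [ 1.28042116 -0.22161309 -2.47534075] [-0.04096082 -0.20210759 -0.01964725] 0.3362134463031617 7.6333
```

View pics/j5c.png

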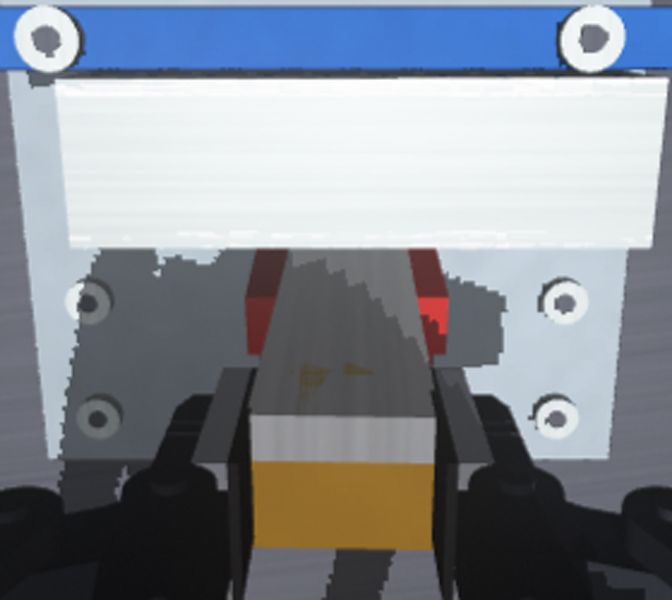

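Emit:
send_rows(
  deltas=[
    [[20, 0, 0, 0.003, 0], [20, 0, 0, 0.006, 0], [20, 0, 0, 0.009, 0], [20, 0, 0, 0.012, 0], [20, 0, 0, 0.012, 0]],
  ],
)

```text
time_s: 8.1
tcp_pos: [0.5799, -0.2103, 0.1872]
tcp_rot: [3.134, -0.209, 0.004]
wrist_force: [5.9, -1.0, -5.0]
gripper_width: 0.336
```

Emit:
send_rows(
  deltas=[
    [[20, 0, 0, 0.002, 0], [20, 0, 0, 0.004, 0], [20, 0, 0, 0.004, 0]],
  ],
)

```text
time_s: 8.35
tcp_pos: [0.5803, -0.2105, 0.1839]
tcp_rot: [3.134, -0.209, 0.006]
wrist_force: [6.9, -0.2, 0.0]
gripper_width: 0.335
```

Emit:
send_rows(
  deltas=[
    [[20, 0, 0, 0.002, 0], [20, 0, 0, 0.004, 0], [20, 0, 0, 0.004, 0]],
  ],
)

```text
time_s: 8.6
tcp_pos: [0.5808, -0.2106, 0.1809]
tcp_rot: [3.133, -0.209, 0.008]
wrist_force: [5.2, -0.7, 6.2]
gripper_width: 0.336
```

Emit:
send_rows(
  deltas=[
    [[20, 0.001, 0, 0, 0], [20, 0.001, 0, 0.001, 0], [20, 0.001, 0, 0.002, 0], [20, 0.001, 0, 0.002, 0]],
  ],
)

```text
time_s: 8.93
tcp_pos: [0.5814, -0.2107, 0.179]
tcp_rot: [3.133, -0.209, 0.007]
wrist_force: [3.0, -0.5, 8.2]
gripper_width: 0.337
```

```bash
python3 - <<'E'
from h import *
s,c=shot("j6");print(s["tcp_pos"],s["wrist_force"],s["wrist_torque"],s["gripper_width"],s["time_s"])
i=cv2.imread("pics/j6.png")[100:380,160:480];cv2.imwrite("pics/j6c.png",cv2.resize(i,None,fx=2.4,fy=2,interpolation=cv2.INTER_CUBIC))
E
```

```text
[ 0.58143145 -0.21071922  0.17896583] [ 3.03347132 -0.51944413  8.15751049] [-0.07646908 -0.66398478  0.06657752] 0.3365123529375402 8.9333
```

View pics/j6c.png

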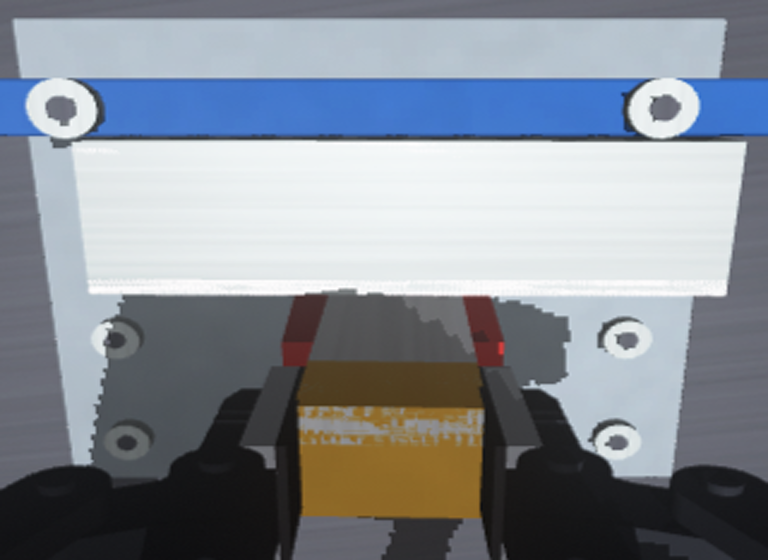

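Emit:
send_rows(
  deltas=[
    [[20, 0.0005, 0, 0.001, 0], [20, 0.0005, 0, 0.002, 0], [20, 0.0005, 0, 0.002, 0]],
  ],
)

```text
time_s: 9.23
tcp_pos: [0.5818, -0.2108, 0.177]
tcp_rot: [3.133, -0.209, 0.006]
wrist_force: [3.8, -0.5, 9.1]
gripper_width: 0.339
```

Emit:
send_rows(
  deltas=[
    [[20, 0.0003, 0, 0.001, 0], [20, 0.0003, 0, 0.002, 0], [20, 0.0003, 0, 0.002, 0]],
  ],
)

```text
time_s: 9.48
tcp_pos: [0.5822, -0.2108, 0.1751]
tcp_rot: [3.133, -0.209, 0.006]
wrist_force: [2.8, 0.9, 9.0]
gripper_width: 0.337
```

Emit:
send_rows(
  deltas=[
    [[20, 0.0003, 0, 0.001, 0], [20, 0.0003, 0, 0.002, 0], [20, 0.0003, 0, 0.002, 0]],
  ],
)

```text
time_s: 9.73
tcp_pos: [0.5826, -0.2109, 0.1733]
tcp_rot: [3.133, -0.209, 0.007]
wrist_force: [3.3, -0.6, 11.2]
gripper_width: 0.338
```

Emit:
send_rows(
  deltas=[
    [[20, 0.0003, 0, 0.001, 0], [20, 0.0003, 0, 0.002, 0], [20, 0.0003, 0, 0.002, 0]],
  ],
)

```text
time_s: 9.98
tcp_pos: [0.5829, -0.211, 0.1718]
tcp_rot: [3.133, -0.208, 0.007]
wrist_force: [2.1, 0.2, 15.7]
gripper_width: 0.337
```

Emit:
send_rows(
  deltas=[
    [[20, 0.0003, 0, 0.001, 0], [20, 0.0003, 0, 0.002, 0], [20, 0.0003, 0, 0.002, 0]],
  ],
)

```text
time_s: 10.23
tcp_pos: [0.5833, -0.2111, 0.1702]
tcp_rot: [3.133, -0.208, 0.007]
wrist_force: [1.2, -0.7, 19.0]
gripper_width: 0.339
```

```bash
python3 - <<'E'
from h import *
s,c=shot("j7");print(s["tcp_pos"],s["wrist_force"],s["wrist_torque"],s["gripper_width"],s["time_s"])
i=cv2.imread("pics/j7.png")[100:380,160:480];cv2.imwrite("pics/j7c.png",cv2.resize(i,None,fx=2.4,fy=2,interpolation=cv2.INTER_CUBIC))
E
```

```text
[ 0.58333516 -0.21113189  0.17021384] [ 1.16571569 -0.66851504 19.01324029] [0.02368961 0.18928804 0.13704837] 0.33897613243706454 10.2333
```

View pics/j7c.png

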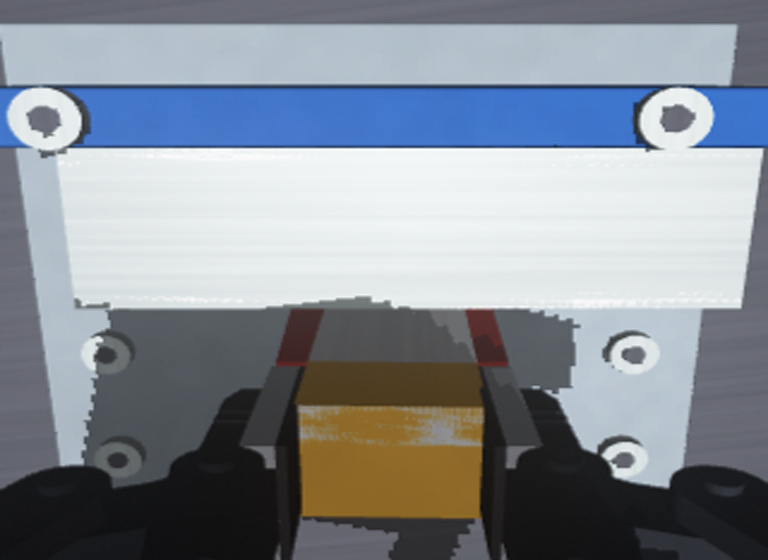

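Emit:
send_rows(
  deltas=[
    [[20, 0.0001, 0, 0.0005, 0], [20, 0.0001, 0, 0.001, 0], [20, 0.0001, 0, 0.001, 0]],
  ],
)

```text
time_s: 10.53
tcp_pos: [0.5835, -0.2112, 0.1697]
tcp_rot: [3.133, -0.208, 0.008]
wrist_force: [-0.2, 0.5, 22.7]
gripper_width: 0.333
```

Emit:
send_rows(
  deltas=[
    [[20, 0.0001, 0, 0.0005, 0], [20, 0.0001, 0, 0.001, 0], [20, 0.0001, 0, 0.001, 0]],
  ],
)

```text
time_s: 10.78
tcp_pos: [0.5837, -0.2112, 0.1691]
tcp_rot: [3.133, -0.208, 0.008]
wrist_force: [-0.9, 0.3, 25.1]
gripper_width: 0.337
```

Emit:
send_rows(
  deltas=[
    [[20, 0, 0, 0, 0], [20, 0, 0, 0, 0], [20, 0, 0, 0, 0]],
  ],
)

```text
time_s: 11.03
tcp_pos: [0.5836, -0.2112, 0.1691]
tcp_rot: [3.133, -0.208, 0.008]
wrist_force: [-0.4, 0.9, 24.4]
gripper_width: 0.335
```

```bash
python3 - <<'E'
from h import *
s,c=shot("j8");print(s["tcp_pos"],s["wrist_force"],s["wrist_torque"],s["gripper_width"],s["time_s"])
E
```

```text
[ 0.58364733 -0.21122699  0.16905374] [-0.40283438  0.86569818 24.42183777] [0.25895989 0.60382884 0.19329026] 0.33509481073260067 11.0333
```

View pics/j8.png

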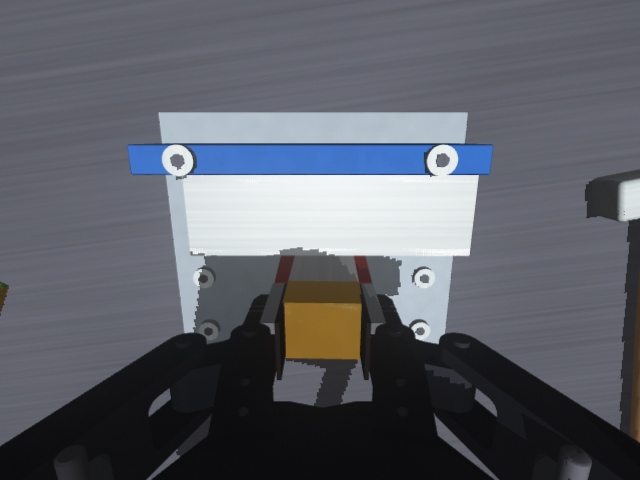

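```bash
python3 - <<'E'
from h import *
i=cv2.imread("pics/j8.png")[135:265,110:510];cv2.imwrite("pics/j8c.png",cv2.resize(i,None,fx=2,fy=4,interpolation=cv2.INTER_CUBIC))
a=np.radians(-7.6);ex=np.array([np.cos(a),np.sin(a),0])
for n,rows in(("j4",None),("j8",None)):
    c=load(n+".npz");im=c["img"].astype(int)
    g=im.sum(2)
    for col in(230,260,420,440):
        colv=g[120:290,col];blue=im[120:290,col,2]-im[120:290,col,0]
        bl=np.where(blue>60)[0]; wh=np.where(g[120:290,col]>600)[0]
        wh=wh[wh>bl.max()] if len(bl) else wh
        b=bl.max()+120.5;w0=wh.min()+119.5;w1=wh.max()+120.5
        print(n,col,"blue end",b,"white",w0,w1,[round(float(ray(c,(col,v),.07)@ex)*1000,1) for v in(b,w0,w1)])
E
```

```text
j4 230 blue end 162.5 white 165.5 227.5 [660.6, 658.8, 619.0]
j4 260 blue end 162.5 white 165.5 234.5 [660.6, 658.8, 614.3]Traceback (most recent call last):
  File "<stdin>", line 11, in <module>
    return umr_maximum(a, axis, None, out, keepdims, initial, where)
ValueError: zero-size array to reduction operation maximum which has no identity
```

View pics/j8c.png

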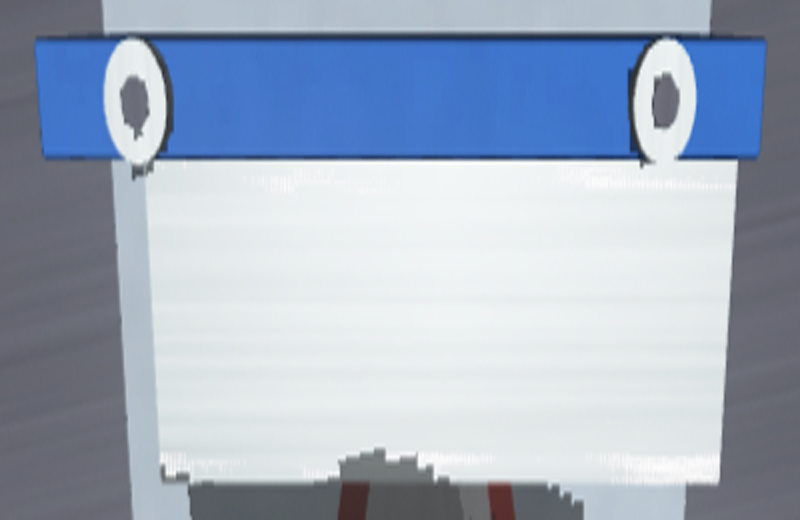

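Emit:
send_rows(
  deltas=[
    [[20, 0, 0, -0.002, 0], [20, 0, 0, -0.003, 0], [20, 0, 0, -0.003, 0]],
  ],
)

```text
time_s: 11.33
tcp_pos: [0.5836, -0.2111, 0.1692]
tcp_rot: [3.133, -0.208, 0.007]
wrist_force: [8.9, -3.3, 0.3]
gripper_width: 0.337
```

Emit:
send_rows(
  deltas=[
    [[45, 0, 0, 0, 0], [55, 0, 0, 0, 0], [65, 0, 0, 0, 0], [65, 0, 0, 0, 0]],
  ],
)

```text
time_s: 11.67
tcp_pos: [0.5809, -0.2102, 0.1677]
tcp_rot: [-3.134, 0.209, 0.003]
wrist_force: [1.0, -0.2, 0.3]
gripper_width: 0.65
```

```bash
python3 - <<'E'
from h import *
s,c=shot("j9");print(s["tcp_pos"],s["wrist_force"],s["wrist_torque"],s["gripper_width"],s["time_s"])
E
```

```text
[ 0.58094853 -0.21017948  0.1677488 ] [ 0.95289093 -0.18290566  0.3199819 ] [0.00823621 0.02752921 0.05689876] 0.6504481904647372 11.6667
```

View pics/j9.png

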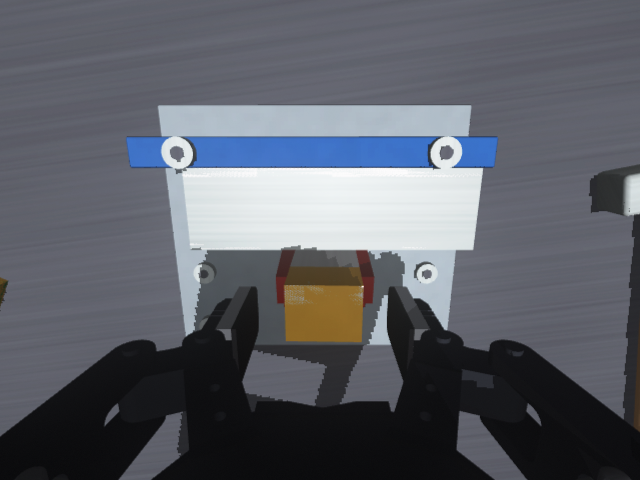

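```bash
python3 - <<'E'
from h import *
c=load("j9.npz");Tt=c["Tt"]
for p in[(285,285.5),(362,285),(285,342),(363,341)]:
    w=ray(c,p,.119);print(w.round(4),(Tt[:3,:3].T@(w-Tt[:3,3])).round(4))
E
```

```text
[ 0.6015 -0.1998  0.119 ] [ 0.0191 -0.013   0.0487]
[ 0.598  -0.2275  0.119 ] [0.0193 0.0149 0.0487]
[ 0.5786 -0.1961  0.119 ] [-0.0041 -0.0136  0.0488]
[ 0.5751 -0.2255  0.119 ] [-0.0037  0.016   0.0487]
```

Emit:
send_rows(
  deltas=[
    [[85, 0, 0, 0, 0], [85, 0, 0, -0.01, 0], [85, 0, 0, -0.025, 0], [85, 0, 0, -0.05, 0], [0, 0, 0, -0.065, 0], [0, 0, 0, -0.065, 0], [0, 0, 0, -0.065, 0], [0, 0, 0, -0.065, 0], [0, 0, 0, -0.065, 0], [0, 0, 0, -0.065, 0]],
  ],
)

```text
time_s: 12.55
tcp_pos: [0.5812, -0.2102, 0.2321]
tcp_rot: [-3.134, 0.209, 0.003]
wrist_force: [-0.7, 0.2, -0.3]
gripper_width: 0.007
```

```bash
python3 - <<'E'
from h import *
s,c=shot("k1");print(s["tcp_pos"],s["wrist_force"],s["gripper_width"],s["time_s"])
Tt=c["Tt"]
E
```

```text
[ 0.58115853 -0.21018907  0.23206385] [-0.68154871  0.21303206 -0.31996619] 0.006671213124412392 12.55
```

View pics/k1.png

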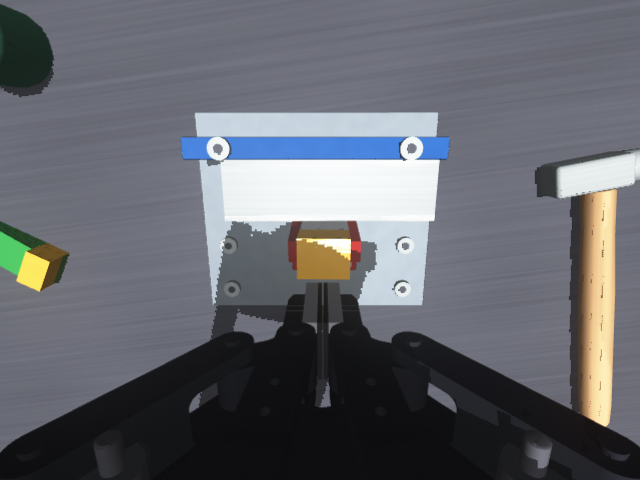

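```bash
python3 - <<'E'
from h import *
c=load("k1.npz");Tt=c["Tt"]
i=cv2.imread("pics/k1.png")[125:315,170:450];cv2.imwrite("pics/k1c.png",cv2.resize(i,None,fx=2.8,fy=2.8,interpolation=cv2.INTER_CUBIC))
from workcell import get_state
print(deltas(get_state(),[.590,-.2125,.2],82.4))
E
```

```text
[np.float64(0.009), np.float64(0.0011), np.float64(0.0321), np.float64(-0.03)]
```

View pics/k1c.png

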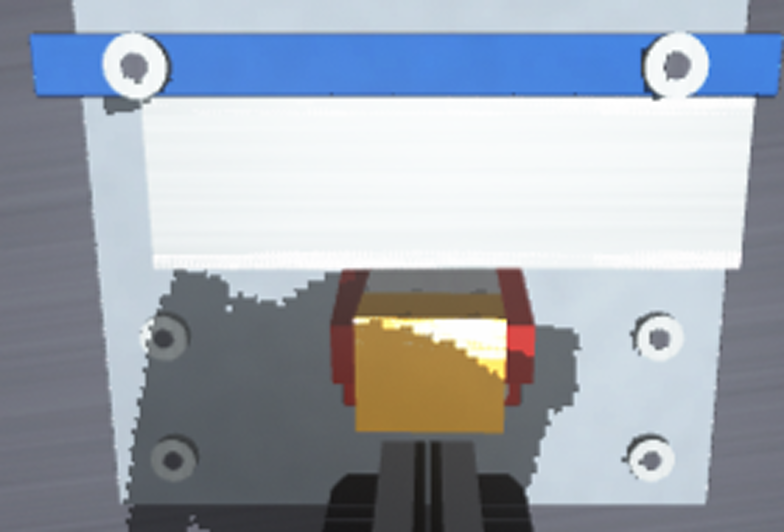

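Emit:
send_rows(
  deltas=[
    [[0, 0.009, 0.001, 0.01, 0], [0, 0.009, 0.001, 0.025, 0], [0, 0.009, 0.001, 0.032, 0], [0, 0.009, 0.001, 0.034, 0], [0, 0.009, 0.001, 0.036, 0], [0, 0.009, 0.001, 0.036, 0]],
  ],
)

```text
time_s: 13.1
tcp_pos: [0.5904, -0.2125, 0.1966]
tcp_rot: [-3.134, 0.209, 0.001]
wrist_force: [-0.3, -0.7, 0.9]
gripper_width: -0.004
```

Emit:
send_rows(
  deltas=[
    [[0, 0, 0, 0.001, 0], [0, 0, 0, 0.002, 0], [0, 0, 0, 0.002, 0]],
  ],
)

```text
time_s: 13.35
tcp_pos: [0.5906, -0.2127, 0.1955]
tcp_rot: [3.134, -0.209, 0.001]
wrist_force: [0.2, 0.7, -0.7]
gripper_width: -0.002
```

Emit:
send_rows(
  deltas=[
    [[0, 0, 0, 0.001, 0], [0, 0, 0, 0.002, 0], [0, 0, 0, 0.002, 0]],
  ],
)

```text
time_s: 13.6
tcp_pos: [0.5905, -0.2126, 0.1931]
tcp_rot: [3.135, -0.209, 0.0]
wrist_force: [-0.6, -0.6, 0.5]
gripper_width: 0.001
```

Emit:
send_rows(
  deltas=[
    [[0, 0, 0, 0.001, 0], [0, 0, 0, 0.002, 0], [0, 0, 0, 0.002, 0]],
  ],
)

```text
time_s: 13.85
tcp_pos: [0.5904, -0.2125, 0.1909]
tcp_rot: [-3.135, 0.209, 0.001]
wrist_force: [0.4, -0.2, 0.2]
gripper_width: -0.001
```

Emit:
send_rows(
  deltas=[
    [[0, 0, 0, 0.001, 0], [0, 0, 0, 0.001, 0], [0, 0, 0, 0.001, 0]],
  ],
)

```text
time_s: 14.1
tcp_pos: [0.5905, -0.2126, 0.1901]
tcp_rot: [-3.135, 0.209, 0.0]
wrist_force: [0.6, -0.1, 0.7]
gripper_width: 0.001
```

Emit:
send_rows(
  deltas=[
    [[0, 0, 0, 0.001, 0], [0, 0, 0, 0.001, 0], [0, 0, 0, 0.001, 0]],
  ],
)

```text
time_s: 14.35
tcp_pos: [0.5905, -0.2126, 0.1891]
tcp_rot: [-3.135, 0.209, 0.0]
wrist_force: [-0.3, 0.8, 0.2]
gripper_width: 0.003
```

Emit:
send_rows(
  deltas=[
    [[0, 0, 0, 0.001, 0], [0, 0, 0, 0.0015, 0], [0, 0, 0, 0.0015, 0]],
  ],
)

```text
time_s: 14.6
tcp_pos: [0.5904, -0.2126, 0.1875]
tcp_rot: [-3.135, 0.209, 0.0]
wrist_force: [-0.5, 0.1, -0.4]
gripper_width: -0.002
```

Emit:
send_rows(
  deltas=[
    [[0, 0, 0, 0.001, 0], [0, 0, 0, 0.0015, 0], [0, 0, 0, 0.0015, 0]],
  ],
)

```text
time_s: 14.85
tcp_pos: [0.5906, -0.2126, 0.1867]
tcp_rot: [3.135, -0.209, 0.0]
wrist_force: [-1.2, 0.1, 3.8]
gripper_width: 0.002
```

Emit:
send_rows(
  deltas=[
    [[0, 0, 0, 0.001, 0], [0, 0, 0, 0.0015, 0], [0, 0, 0, 0.0015, 0]],
  ],
)

```text
time_s: 15.1
tcp_pos: [0.5906, -0.2127, 0.1866]
tcp_rot: [3.134, -0.209, 0.001]
wrist_force: [-5.6, 1.9, 15.3]
gripper_width: -0.001
```

Emit:
send_rows(
  deltas=[
    [[0, 0, 0, 0.0005, 0], [0, 0, 0, 0.001, 0], [0, 0, 0, 0.001, 0]],
  ],
)

```text
time_s: 15.35
tcp_pos: [0.5907, -0.2127, 0.1865]
tcp_rot: [3.134, -0.209, 0.001]
wrist_force: [-8.2, 2.4, 23.5]
gripper_width: -0.0
```

```bash
python3 - <<'E'
from workcell import *
s=get_state();print(s["tcp_pos"],s["wrist_force"])
E
```

```text
[ 0.59068721 -0.21269508  0.18650399] [-8.22108383  2.35046395 23.49862475]
```

Emit:
send_rows(
  deltas=[
    [[0, 0, 0, -0.002, 0], [0, 0, 0, -0.006, 0], [0, 0, 0, -0.02, 0], [0, 0, 0, -0.06, 0], [0, 0, 0, -0.1, 0], [0, -0.03, 0, -0.13, 0], [0, -0.03, 0, -0.13, 0], [0, -0.03, 0, -0.13, 0], [0, -0.03, 0, -0.13, 0], [0, -0.03, 0, -0.13, 0]],
  ],
)

```text
time_s: 16.18
tcp_pos: [0.5606, -0.2084, 0.3121]
tcp_rot: [-3.134, 0.209, 0.003]
wrist_force: [-0.7, 0.5, -0.7]
gripper_width: -0.004
```

```bash
python3 - <<'E'
from h import *
from workcell import capture
s,c=shot("f1");print(s["tcp_pos"],s["wrist_force"],s["time_s"])
i=cv2.imread("pics/f1.png")[80:300,180:460];a=cv2.resize(i,(560,440),interpolation=cv2.INTER_CUBIC)
t=capture("scene")["img"][180:260,225:335,::-1];cv2.imwrite("pics/f1c.png",a);cv2.imwrite("pics/f1s.png",cv2.resize(t,None,fx=6,fy=6,interpolation=cv2.INTER_CUBIC))
E
```

```text
[ 0.56056648 -0.20844276  0.31213815] [-0.73253829  0.52988881 -0.7221388 ] 16.1833
```

View pics/f1c.png

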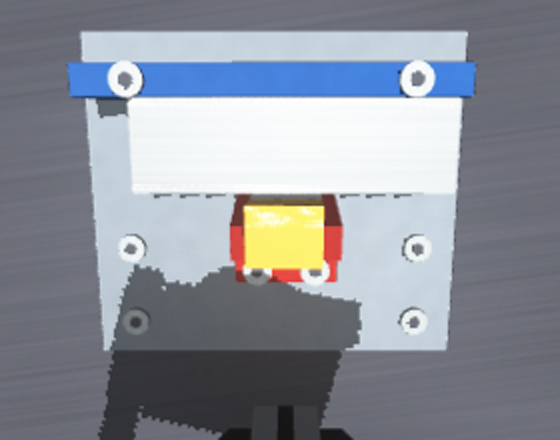

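View pics/f1s.png

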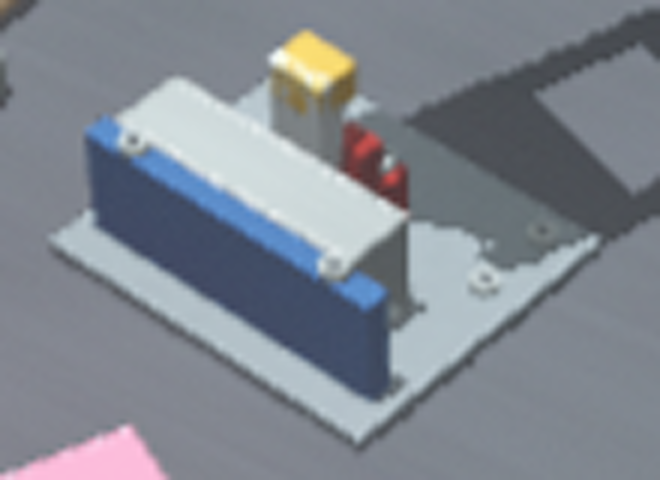

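```bash
python3 -c "
from workcell import *
print(job_done())"
```

```text
the job is handed in; nothing more can be done
None
```

The silver wedge with the yellow head is out of its rack and jammed point down in the slot, its sloping face to the anvil. The tube is tight against the blue fence. I handed the job in at about 16 s, with the gripper clear. I took the silver wedge, not the green look-alike, and used the plain tube, not the pink one. I touched neither look-alike nor any bystander.

- **Pressing in the grip:** the wedge leaned about 2° in the jaws, so pressing it while held, up to about 25 N, stopped early. When I let go it righted itself and sat about 5 mm lower than I had worked out from the hand position.
- **Pressing on the head:** I then pressed the head with shut fingers and met a hard stop. The force rose from 15 to 23.5 N in about 0.1 mm. By my estimate the tip is about 13.6 mm above the plate, inside the 2 to 22 mm range.
- **Last pictures:** the wedge stands upright and free of the gripper, and no gap shows between tube and fence. The wrist force read about zero.
- **Where the figures disagreed:** camera and touch differed by 2 to 5 mm on the height and position of the wedge's head. I trusted the touch.

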